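# Seat the keyed drive washer on its arbor

### The arm

A 7-joint arm with a two-finger parallel gripper is mounted at the origin on a cart in front of the work surface, level with it; the furniture and walls round the work are solid. World frame = base frame: x ahead of the robot, y to its left, z up, the work surface at z = 0. Lengths are in m, angles in rad, forces in N, time in s.
With the tool pointing down it reaches from about 0.35 to 0.9 m from the base axis. Payload 7.2 kg.
Tool frame: the origin (TCP) lies at the very end of the fingers, on their centre line; the grasp point (between the pads) lies 19 mm behind it; z points along the fingers, y is the direction in which the jaws open and shut (so a half turn about z gives the same grasp; the last joint's range is limited). The gripper opens to 88 mm and grips with 3 to 60 N. Pads are 20 mm wide; open, the fingers measure 115 mm over their backs; the gripper's body (75 mm by 178 mm) begins 61 mm behind the grasp point.
Start: joints at [1.248, 0.411, -0.013, 1.596, 0.006, 1.134, -0.082], TCP at [0.158, -0.605, 0.223] pointing down, gripper open.
Joint ranges: [-2.95, 2.95], [-0.29, 1.99], [-1.47, 1.44], [0.14, 2.54], [-1.03, 4.17], [0.13, 1.85], [-2.86, 2.86]. Speed limits (rad/s): [2.39, 2.39, 3.01, 3.01, 3.14, 3.14, 3.14].

### API

Orientations are given as a 3x3 rotation matrix whose columns are the frame's x, y, z axes.
In Python, from rig import env gives the robot as it stands. The module is installed in compiled form; this text tells all that it offers.
- The arm moves only by the tool send_rows, never from a script. Its argument "commands" is a list of rows, each an object with "offset": the shift along the tool's x, y, z in cm, a list of three; "spin": the turn about the tool's z in degrees; "gripper": the closure, from 0 (fully open) to 1 (shut). A call has 1 to 20 rows; each row is the pose to reach, as a shift and turn from the pose commanded when the call began, along the tool's axes at that moment; what a row does not reach only later rows make up. A row lasts 1/8 s, in which the tool goes at most 62.5 mm and 10.7 degrees, less where a joint would pass 70% of its speed; a pose out of reach is approached as far as the arm can. A call with a gripper value outside its range is refused whole. The fingers move at their own pace and stop on an object; "grip_force" is the grip in N (left out, the last holds). Time passes only in rows, so rows that repeat a pose let the fingers close. It gives the time, the measured TCP pose, the force and the opening at its end, in the units of the state.
- env.sense(): the state, without advancing time (a new reading comes with each control period).
- env.grab_frame(name): name is "scene" or "side" or "wrist"; returns a dict with "color" (480x640x3 uint8, red, green, blue), "camera_matrix" (3x3 intrinsics, pixels), "origin" and "attitude" of the camera in the world; the wrist camera has in their place "hand_eye" (4x4, takes a point from camera to tool coordinates, whose origin is the TCP and whose axes are the flange's). Camera axes: x right, y down, z forward; pixel columns grow to the right and rows downward; lengths in m; the calibration is good to about 2 mm. A picture is of the moment at which its call begins: read the wrist's pose just before it. There is no depth.
- env.job_done(): hands the job in, once; it reports no verdict.
The state is a dict: "time": time; "q": joint angles; "qvel": joint speeds; "effort": joint torques, N m; "tcp_pos": TCP position; "ee_rot": TCP orientation; "force": force on the tool from outside, world axes, zero at the start; "torque": the same for the moment, N m; "width": finger opening in m.
Only numpy, scipy, OpenCV 4.12 (cv2) and the standard library are available. Lean on these libraries where they do the work, as an engineer would, in place of code of your own. Each camera call takes 0.05 s, during which the arm holds its last target. There are 200 camera calls.

### The job

Two small upright arbors for sanding drums stand on the wool mat. On one of them the brass drive washer rides high, its two red tabs resting on top of the shaft's shoulder: turn it on its spindle, without lifting it off, until the tabs drop into the keyway and it sits fully down, then let go. Leave the other arbor's washer, which is already home, as it is.

Things in the scene. Friction and masses are not known exactly. Their poses are not given: they have to be found in the camera images.
- washer: brass washer riding high, loose on its spindle, 150 g, 48 mm tall. Origin: on its axis, level with the tabs' feet; z up. 48 mm round flange at z 12 to 17 mm; above it to z 48 the hub to grip, 46 mm long (own x) by 28 wide (own y, pinch here). Two red tabs along +x and -x, 19 to 31 mm from the axis, 9 wide, hang from the flange to z 0. 19 mm bore. A half turn makes no difference.
- arbor: fixed arbor under it. Origin: under its green foot (96 mm wide); z up. 64 mm shaft up to a shoulder at z 60 mm; keyway: slot across the shoulder along own x, 22 wide, 15 deep; 16 mm spindle up to z 106. Washer origin is at z 60 riding (its x 43 to 90 degrees off the keyway), 48 home. Once its x is within 10 degrees of the keyway, either way round, it drops the 12 mm by its weight.
- twin_washer: identical brass washer on the other arbor, already home (its origin 48 mm above its arbor's): leave it as it is. Same origin and axes.
- twin_arbor: identical fixed arbor under the washer that is already home. Same origin and axes.
Not all that is in view belongs to the job. What is shaped like the washer but green or grey is not meant. Leave any blue or turquoise look-alike of the twin_washer alone.

How it is judged:
At the end, for the whole second after the job is handed in: The washer lies fully down on its arbor's shoulder (within 3 mm of home height), upright on its spindle, tabs in the keyway (within 20 degrees, which the keyway itself ensures), at rest; the twin washer is still home on its own arbor within 3 mm of height and 10 mm sideways (z of washer in the frame of arbor below 0.051 m and horizontal distance between washer and arbor below 0.01 m and angle between the x axis of washer and the x axis of arbor, either way round below 0.35 rad and angle between washer's own z axis and vertical below 0.12 rad and linear speed of washer below 0.02 m/s and z of twin_washer in the frame of twin_arbor below 0.051 m and horizontal distance between twin_washer and twin_arbor below 0.01 m); the robot touches nothing.
It fails at once if the washer was lifted off its spindle (25 mm or more above where it started) (z of washer in the frame of arbor above 0.085 m).
It fails at once if the twin washer was lifted out of its keyway (by 10 mm) (z of twin_washer in the frame of twin_arbor above 0.058 m).
It also fails if it takes over 32 s, if anything falls off the work surface, if the arm or the gripper's body presses on something with over 40 N, if the wrist force passes 120 N, or if a joint passes its speed limit or range.

## Working session

There is one attempt and no reset: what is moved stays moved. The work goes in short steps, Python scripts to look and compute and a tool call to move; the robot and the scene stay as the last step left them, time stands still between calls to the robot, and variables do not carry over. Pictures are saved under pics/ and viewed, about 8 in all and at most 12, crops included, and the job is handed in when it is done.

Besides the shell and the picture viewer there is one more tool, called after "Request:" as name(argument=value, ...) on one line, values as JSON. send_rows: Moves the arm, as the interface text tells. Its arguments: {"type":"object","properties":{"commands":{"type":"array","items":{"type":"object","properties":{"offset":{"type":"array","items":{"type":"number"}},"spin":{"type":"number"},"gripper":{"type":"number"}}}},"grip_force":{"type":"number"}},"required":["commands"]}

```bash
mkdir -p pics; cat > h.py <<'E'
from rig import env
import numpy as np, cv2
def snap(n,f):
    s=env.sense(); d=env.grab_frame(n); cv2.imwrite('pics/'+f,d['color'][:,:,::-1])
    np.savez('pics/'+f+'.npz',K=d['camera_matrix'],o=d.get('origin',0),R=d.get('attitude',0),he=d.get('hand_eye',0),p=s['tcp_pos'],r=s['ee_rot'])
    return d
def cam(f):
    z=np.load('pics/'+f+'.npz')
    if z['he'].ndim==2:
        T=np.eye(4);T[:3,:3]=z['r'];T[:3,3]=z['p'];T=T@z['he'];return z['K'],T[:3,3],T[:3,:3]
    return z['K'],z['o'],z['R']
def onz(f,uv,h):
    K,o,R=cam(f); d=R@np.linalg.inv(K)@[uv[0],uv[1],1]; return o+d*(h-o[2])/d[2]
def proj(f,X):
    K,o,R=cam(f); c=K@(R.T@(np.array(X)-o)); return c[:2]/c[2]
E
python3 - <<'E'
from h import *
for n in('scene','side','wrist'): 
    snap(n,n+'1.png'); print(n,cam(n+'1.png')[1:])
s=env.sense();print(s['time'],s['tcp_pos'],s['ee_rot'])
E
```

```text
scene (array([0.27546585, 0.59725107, 0.88602054]), array([[-9.06223417e-01, -3.32416118e-01,  2.61263549e-01],
       [-4.22798712e-01,  7.11610987e-01, -5.61115900e-01],
       [ 6.05957491e-04, -6.18958260e-01, -7.85423647e-01]]))
side (array([-0.15119445,  1.00560468,  0.6353342 ]), array([[-0.82182534, -0.23075381,  0.52091822],
       [-0.56948966,  0.35978122, -0.73907983],
       [-0.0168711 , -0.90405207, -0.42708923]]))
wrist (array([ 0.23244821, -0.58567433,  0.38410964]), array([[ 2.51947278e-01, -9.28598032e-01, -2.72448646e-01],
       [-9.67740827e-01, -2.41905219e-01, -7.04241215e-02],
       [-5.11048592e-04,  2.81402843e-01, -9.59589589e-01]]))
0.15 [ 0.15740606 -0.60447962  0.22204025] [[ 9.67705148e-01  2.52084526e-01 -3.72686289e-04]
 [ 2.52084789e-01 -9.67704506e-01  1.11732034e-03]
 [-7.89910316e-05 -1.17518519e-03 -9.99999306e-01]]
```

View pics/scene1.png

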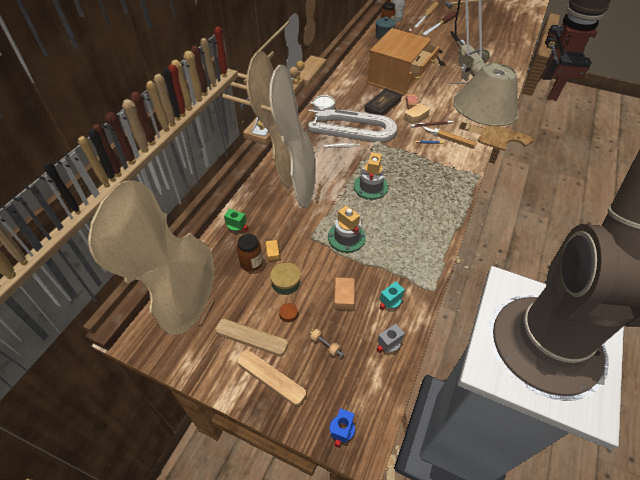

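View pics/side1.png

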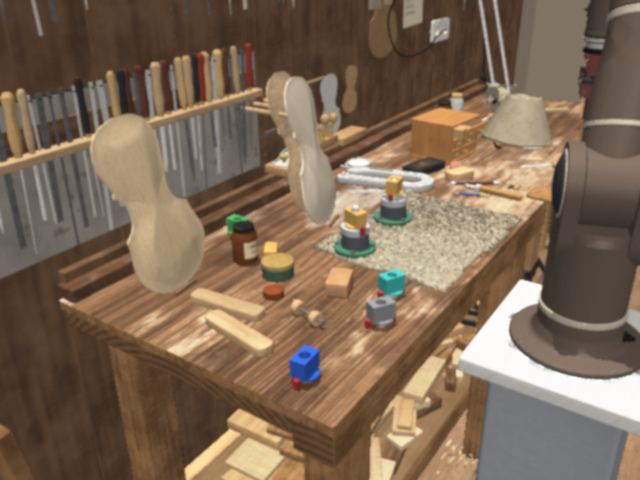

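Scene view: there are two brass-washer arbors, one at about (347,228) and one at about (372,176). The green, turquoise, grey and blue look-alikes are not meant. I'll enlarge both arbors.

```bash
python3 - <<'E'
from h import *
a=cv2.imread('pics/scene1.png');b=cv2.imread('pics/side1.png')
f=lambda i,u,v:cv2.resize(i[v-40:v+40,u-35:u+35],(394,300) if 0 else (350,400),interpolation=cv2.INTER_CUBIC)[50:350]
cv2.imwrite('pics/crop1.png',np.vstack([np.hstack([f(a,347,228),f(a,372,175)]),np.hstack([f(b,355,230),f(b,394,200)])]))
for uv in((347,238),(371,187)): print(onz('scene1.png',uv,0))
for uv in((355,247),(394,217)): print(onz('side1.png',uv,0))
E
```

```text
[ 0.49804508 -0.08505151  0.        ]
[ 0.5068498  -0.28362266  0.        ]
[ 0.50812115 -0.0967201   0.        ]
[ 0.5140279  -0.29645019  0.        ]
```

View pics/crop1.png

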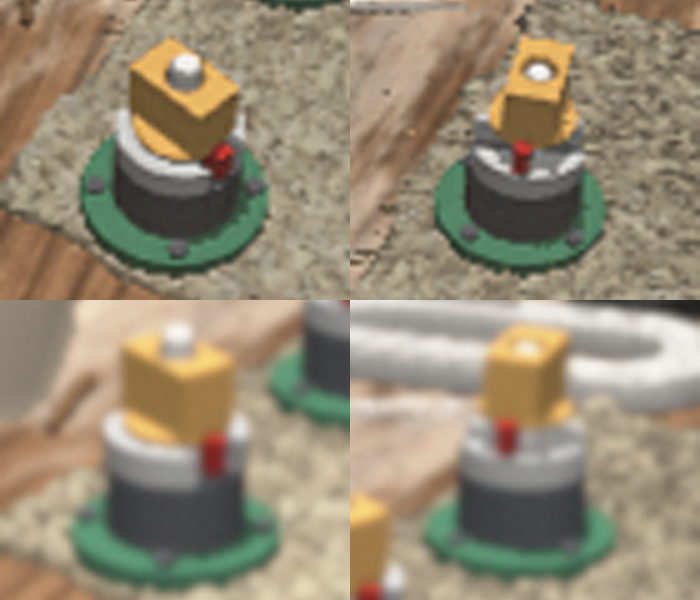

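The washer riding high is the far one, scene (372,176): its spindle is flush with or below the hub top and its tab stands on the shoulder. The near one (347,228) is home, with its spindle protruding about 10 mm. Next I'll check obstacles along the way.

```bash
python3 - <<'E'
from h import *
for n,uv,h in(('lampbase',(487,125),0),('lamptop',(490,70),.2),('violin',(305,205),0),('violintop',(275,60),.3),('cabinet',(395,85),0),('clamp',(350,130),0.02)): print(n,onz('scene1.png',uv,h).round(3))
print('top',onz('scene1.png',(372.5,157),.107),onz('side1.png',(394,182),.107))
s=env.sense();r=s['ee_rot']
for t in([.47,-.31,.27],[.51,-.29,.27]): print(r.T@(np.array(t)-s['tcp_pos'])*100)
E
```

```text
lampbase [ 0.269 -0.703  0.   ]
lamptop [ 0.314 -0.665  0.2  ]
violin [ 0.645 -0.143  0.   ]
violintop [ 0.798 -0.301  0.3  ]
cabinet [ 0.607 -0.794  0.   ]
clamp [ 0.647 -0.47   0.02 ]
top [ 0.51420003 -0.28327204  0.107     ] [ 0.50122562 -0.26364806  0.107     ]
[ 37.67288099 -20.62255194  -4.77471864]
[ 42.04787116 -21.54962285  -4.77397474]
```

View pics/wrist1.png

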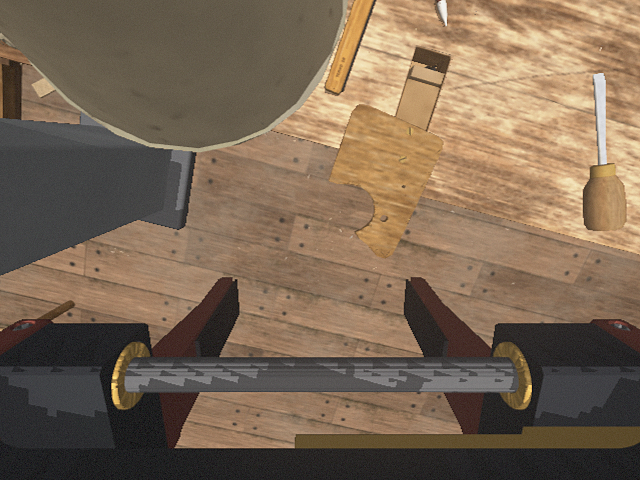

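```bash
python3 - <<'E'
from h import *
def tri(*obs):
    P=[];
    A=np.zeros((3,3));b=np.zeros(3)
    for f,uv in obs:
        K,o,R=cam(f);d=R@np.linalg.inv(K)@[*uv,1];d/=np.linalg.norm(d);M=np.eye(3)-np.outer(d,d);A+=M;b+=M@o
    return np.linalg.solve(A,b).round(3)
S='scene1.png';D='side1.png'
print(tri((S,(487,110)),(D,(518,136))),tri((S,(499,70)),(D,(517,97))),tri((S,(455,108)),(D,(483,135))),tri((S,(518,112)),(D,(552,140))))
for h in(.1,.15,.2,.25): print(h,[onz('wrist1.png',u,h).round(3) for u in((200,150),(345,20),(0,65))])
print('top',tri((S,(372.5,157)),(D,(394,183))))
E
```

```text
[ 0.282 -0.471  0.202] [ 0.293 -0.485  0.297] [ 0.359 -0.448  0.199] [ 0.209 -0.504  0.195]
0.1 [array([ 0.203, -0.491,  0.1  ]), array([ 0.322, -0.58 ,  0.1  ]), array([ 0.227, -0.333,  0.1  ])]
0.15 [array([ 0.208, -0.507,  0.15 ]), array([ 0.307, -0.581,  0.15 ]), array([ 0.228, -0.377,  0.15 ])]
0.2 [array([ 0.214, -0.524,  0.2  ]), array([ 0.291, -0.582,  0.2  ]), array([ 0.229, -0.422,  0.2  ])]
0.25 [array([ 0.219, -0.541,  0.25 ]), array([ 0.275, -0.583,  0.25 ]), array([ 0.23 , -0.466,  0.25 ])]
top [ 0.52  -0.303  0.088]
```

```bash
python3 - <<'E'
from h import *
a=cv2.imread('pics/scene1.png')[0:150,420:560];b=cv2.imread('pics/side1.png')[0:180,440:580]
cv2.imwrite('pics/lamp.png',np.hstack([cv2.resize(a,None,fx=2.8,fy=2.8),cv2.resize(b,(392,420))]))
E
```

```text
(no output)
```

View pics/lamp.png

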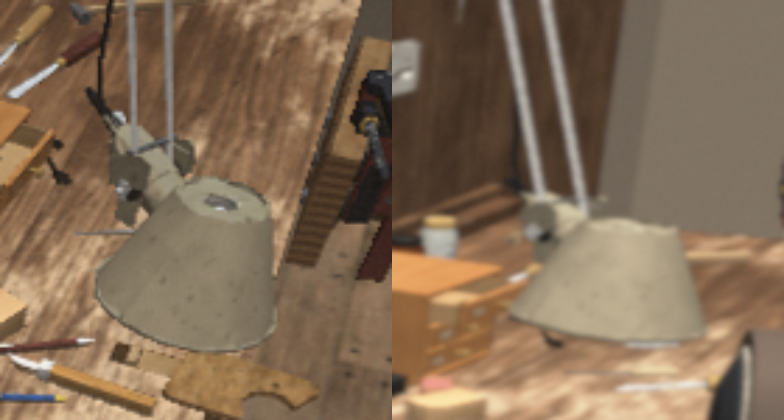

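```bash
python3 - <<'E'
from h import *
def tri(*obs):
    A=np.zeros((3,3));b=np.zeros(3)
    for f,uv in obs:
        K,o,R=cam(f);d=R@np.linalg.inv(K)@[*uv,1];d/=np.linalg.norm(d);M=np.eye(3)-np.outer(d,d);A+=M;b+=M@o
    return np.linalg.solve(A,b).round(3)
S='scene1.png';D='side1.png'
print(tri((S,(467,62)),(D,(493,94))))
# pole plane from scene x 467.6 ->467 ; intersect side ray
K,o,R=cam(S); d=[R@np.linalg.inv(K)@[*u,1] for u in((467.8,48),(467.2,5))];n=np.cross(*d)
for uv in((494,83),(486,40),(478.5,0)):
    K2,o2,R2=cam(D);e=R2@np.linalg.inv(K2)@[*uv,1];print('pole',(o2+e*(n@(o-o2))/(n@e)).round(3))
K,o,R=cam(S); d=[R@np.linalg.inv(K)@[*u,1] for u in((480,48),(479.5,5))];n=np.cross(*d)
for uv in((508,85),(493,0)):
    e=R2@np.linalg.inv(K2)@[*uv,1];print('pole2',(o2+e*(n@(o-o2))/(n@e)).round(3))
r=env.sense()['ee_rot'];p=env.sense()['tcp_pos']
for t in([.158,-.605,.50],[.15,-.47,.5],[.16,-.32,.5],[.35,-.22,.5],[.48,-.28,.5],[.48,-.29,.3]): print(t,(r.T@(np.array(t)-p)*100).round(1))
E
```

```text
[ 0.369 -0.521  0.284]
pole [ 0.378 -0.543  0.306]
pole [ 0.404 -0.531  0.41 ]
pole [ 0.428 -0.519  0.501]
pole2 [ 0.351 -0.571  0.299]
pole2 [ 0.412 -0.572  0.498]
[0.158, -0.605, 0.5] [  0.    0.  -27.8]
[0.15, -0.47, 0.5] [  2.7 -13.2 -27.8]
[0.16, -0.32, 0.5] [  7.4 -27.5 -27.8]
[0.35, -0.22, 0.5] [ 28.3 -32.4 -27.8]
[0.48, -0.28, 0.5] [ 39.4 -23.3 -27.8]
[0.48, -0.29, 0.3] [ 39.1 -22.3  -7.8]
```

Request:
send_rows(commands=[{"offset": [0,0,-5],"spin": 0,"gripper": 0},{"offset": [0,0,-10],"spin": 0,"gripper": 0},{"offset": [0,0,-15],"spin": 0,"gripper": 0},{"offset": [0,0,-20],"spin": 0,"gripper": 0},{"offset": [0,0,-20],"spin": 0,"gripper": 0},{"offset": [1.4,-6.6,-20],"spin": 0,"gripper": 0},{"offset": [2.7,-13.2,-20],"spin": 0,"gripper": 0},{"offset": [6.7,-18.8,-20],"spin": 0,"gripper": 0},{"offset": [10.8,-24.5,-20],"spin": 0,"gripper": 0},{"offset": [10.8,-24.5,-20],"spin": 0,"gripper": 0},{"offset": [10.8,-24.5,-20],"spin": 0,"gripper": 0}])

```text
time: 1.52
tcp_pos: [0.2006, -0.3391, 0.4223]
ee_rot: [[0.967, 0.255, -0.0], [0.255, -0.967, -0.0], [-0.0, 0.0, -1.0]]
force: [-0.6, 0.2, -0.1]
width: 0.0881
```

Request:
send_rows(commands=[{"offset": [5,-1.4,0],"spin": 0,"gripper": 0},{"offset": [10,-2.8,0],"spin": 0,"gripper": 0},{"offset": [15.6,-4.2,0],"spin": 0,"gripper": 0},{"offset": [20,-2,0],"spin": 0,"gripper": 0},{"offset": [24.5,0,0],"spin": 0,"gripper": 0},{"offset": [28.4,2.3,0],"spin": 0,"gripper": 0},{"offset": [28.4,2.3,6],"spin": 0,"gripper": 0},{"offset": [28.4,2.3,12],"spin": 0,"gripper": 0},{"offset": [28.4,2.3,12],"spin": 0,"gripper": 0},{"offset": [28.4,2.3,12],"spin": 0,"gripper": 0}])

```text
time: 2.78
tcp_pos: [0.4816, -0.2923, 0.3044]
ee_rot: [[0.968, 0.251, 0.002], [0.251, -0.968, -0.001], [0.001, 0.001, -1.0]]
force: [0.5, 0.5, 0.3]
width: 0.088
```

```bash
python3 - <<'E'
from h import *
snap('wrist','wrist2.png');s=env.sense();print(s['time'],s['tcp_pos'],s['qvel'].max(),s['q'])
E
```

```text
2.825 [ 0.48206769 -0.29229059  0.3051828 ] -0.00042978190638523055 [ 0.80669966  0.27917636 -0.43846667  1.61140692  0.12302208  1.2747821
 -0.96921817]
```

View pics/wrist2.png

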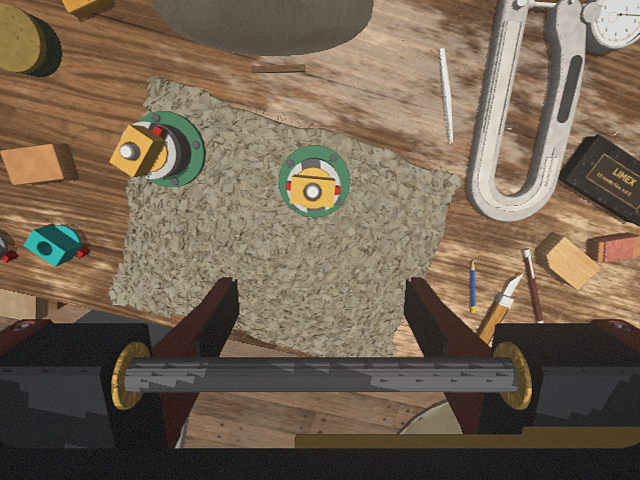

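```bash
python3 - <<'E'
from h import *
a=cv2.imread('pics/wrist2.png')
cv2.imwrite('pics/crop2.png',cv2.resize(a[140:225,265:360],None,fx=7,fy=7,interpolation=cv2.INTER_CUBIC))
f='wrist2.png'
print(onz(f,(312.5,191),.106),onz(f,(289,186),.066),onz(f,(338,186),.066),onz(f,(312.5,182),0.005))
E
```

```text
[ 0.50837451 -0.27698899  0.106     ] [ 0.50179038 -0.24891748  0.066     ] [ 0.51639312 -0.30528359  0.066     ] [ 0.50680079 -0.27501758  0.005     ]
```

View pics/crop2.png

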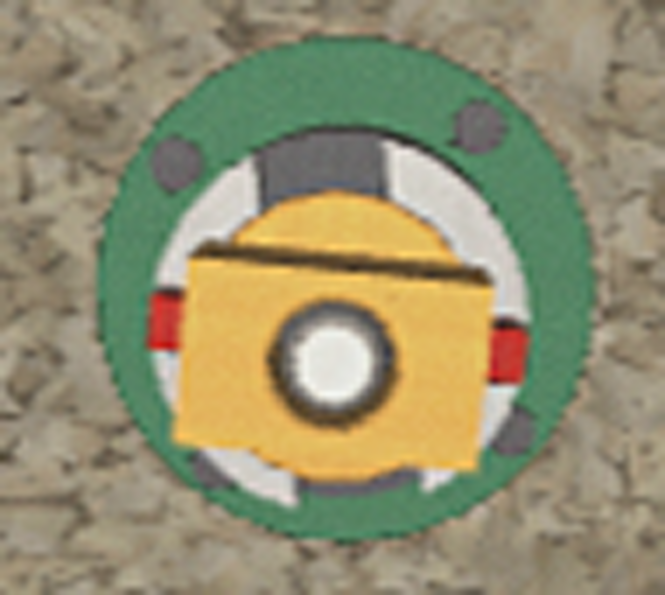

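```bash
python3 - <<'E'
from h import *
f='wrist2.png'
w=lambda x,y,h:onz(f,(265+x/7,140+y/7),h)
def ang(p,q): d=q-p; return np.degrees(np.arctan2(d[1],d[0]))%180, np.linalg.norm(d[:2])
print('tabs',ang(w(165,320,.07),w(508,355,.07)))
print('hub',ang(w(195,258,.108),w(493,285,.108)),ang(w(178,442,.108),w(478,472,.108)))
print('key',ang(w(320,148,.06),w(361,486,.06)),'edges',ang(w(258,155,.06),w(297,490,.06)),ang(w(385,140,.06),w(425,484,.06)))
c=np.mean([w(195,258,.108),w(493,285,.108),w(178,442,.108),w(478,472,.108)],0);print('c',c, w(337,362,.106),(w(320,148,.06)+w(361,486,.06))/2,(w(165,320,.07)+w(508,355,.07))/2)
s=env.sense();r=s['ee_rot'];print(s['tcp_pos'],'tooly',np.degrees(np.arctan2(r[1,1],r[0,1])))
E
```

```text
tabs (np.float64(98.72506069720262), np.float64(0.05801065869297537))
hub (np.float64(99.41507409526527), np.float64(0.04517265815130251)) (np.float64(98.75257712931834), np.float64(0.04653096776416547))
key (np.float64(21.154967159128518), np.float64(0.058155701422898776)) edges (np.float64(20.445370471496233), np.float64(0.057632834435672554)) (np.float64(21.308829153127448), np.float64(0.05914058536620268))
c [ 0.50755612 -0.27782218  0.108     ] [ 0.50780562 -0.27784458  0.106     ] [ 0.50871034 -0.27732035  0.06      ] [ 0.50693415 -0.27726829  0.07      ]
[ 0.48206769 -0.29229059  0.3051828 ] tooly -75.44749208269553
```

```bash
python3 - <<'E'
from h import *
for h in(0,.1,.16,.2,.25,.3): print(h,[onz('wrist2.png',u,h).round(3) for u in((170,25),(265,55),(365,25))])
s=env.sense();r=s['ee_rot']
print(r.T@(np.array([.5077,-.2777,.2])-s['tcp_pos'])*100)
E
```

```text
0 [array([ 0.646, -0.061,  0.   ]), array([ 0.643, -0.179,  0.   ]), array([ 0.706, -0.291,  0.   ])]
0.1 [array([ 0.627, -0.106,  0.1  ]), array([ 0.625, -0.2  ,  0.1  ]), array([ 0.674, -0.287,  0.1  ])]
0.16 [array([ 0.616, -0.133,  0.16 ]), array([ 0.614, -0.212,  0.16 ]), array([ 0.655, -0.285,  0.16 ])]
0.2 [array([ 0.608, -0.152,  0.2  ]), array([ 0.606, -0.22 ,  0.2  ]), array([ 0.642, -0.283,  0.2  ])]
0.25 [array([ 0.598, -0.175,  0.25 ]), array([ 0.597, -0.23 ,  0.25 ]), array([ 0.626, -0.281,  0.25 ])]
0.3 [array([ 0.589, -0.197,  0.3  ]), array([ 0.587, -0.24 ,  0.3  ]), array([ 0.61, -0.28,  0.3 ])]
[ 2.81993167 -0.79374131 10.52383857]
```

```bash
cat >> h.py <<'E'
def tri(*obs):
    A=np.zeros((3,3));b=np.zeros(3)
    for f,uv in obs:
        K,o,R=cam(f);d=R@np.linalg.inv(K)@[*uv,1];d/=np.linalg.norm(d);M=np.eye(3)-np.outer(d,d);A+=M;b+=M@o
    return np.linalg.solve(A,b).round(3), np.abs(A@np.linalg.solve(A,b)-b).max()
E
python3 - <<'E'
from h import *
S='scene1.png';D='side1.png'
for a,b in(((306,206),(322,223)),((278,66),(291,78)),((314,180),(335,205)),((290,78),(309,88))): print(tri((S,a),(D,b))[0])
a=cv2.imread('pics/scene1.png')[40:220,235:335];b=cv2.imread('pics/side1.png')[60:240,255:355]
cv2.imwrite('pics/vio.png',np.hstack([cv2.resize(a,None,fx=3.2,fy=3.2),cv2.resize(b,None,fx=3.2,fy=3.2)]))
E
```

```text
[ 0.63  -0.133  0.015]
[ 0.746 -0.204  0.344]
[ 0.647 -0.219  0.029]
[ 0.716 -0.22   0.317]
```

View pics/vio.png

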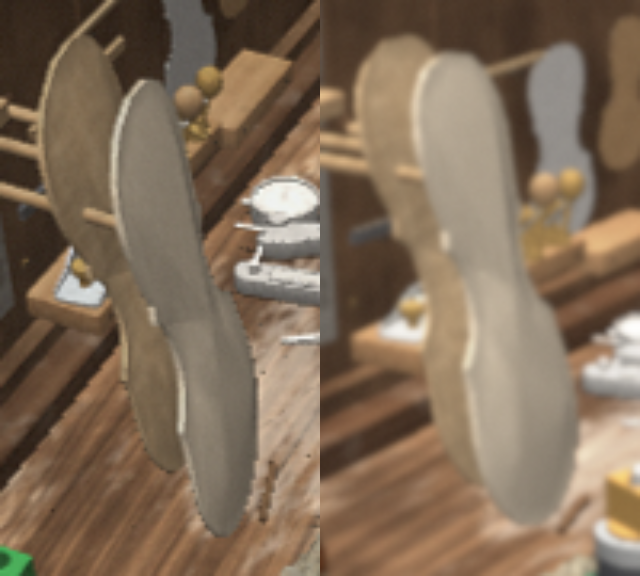

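```bash
python3 - <<'E'
from h import *
S='scene1.png';D='side1.png'
for a,b in(((304,207),(320,223)),((315,165),(335,193)),((282,66),(297,77)),((282.5,137.5),(294,135)),((292,180),(302,175))): print(tri((S,a),(D,b))[0])
# wrist+scene: lowest/nearest point; wrist widest view
print(tri((S,(304,207)),('wrist2.png',(265,55))))
E
```

```text
[ 0.632 -0.126  0.017]
[ 0.664 -0.252  0.048]
[ 0.735 -0.209  0.345]
[ 0.687 -0.117  0.232]
[ 0.641 -0.075  0.155]
(array([ 0.656, -0.17 , -0.041]), np.float64(5.551115123125783e-17))
```

Request:
send_rows(commands=[{"offset": [1,-0.3,2],"spin": -10,"gripper": 0},{"offset": [2,-0.6,4],"spin": -20,"gripper": 0},{"offset": [2.8,-0.8,6],"spin": -30,"gripper": 0},{"offset": [2.8,-0.8,8],"spin": -40,"gripper": 0},{"offset": [2.8,-0.8,10],"spin": -50,"gripper": 0},{"offset": [2.8,-0.8,12],"spin": -60,"gripper": 0},{"offset": [2.8,-0.8,14],"spin": -70,"gripper": 0},{"offset": [2.8,-0.8,15],"spin": -80,"gripper": 0},{"offset": [2.8,-0.8,16],"spin": -84.5,"gripper": 0},{"offset": [2.8,-0.8,16],"spin": -84.5,"gripper": 0},{"offset": [2.8,-0.8,16],"spin": -84.5,"gripper": 0}])

```text
time: 4.2
tcp_pos: [0.507, -0.2772, 0.1444]
ee_rot: [[-0.156, 0.988, 0.002], [0.988, 0.156, -0.002], [-0.002, 0.002, -1.0]]
force: [-0.3, 0.3, -0.2]
width: 0.088
```

```bash
python3 - <<'E'
from h import *
snap('wrist','wrist3.png');s=env.sense();r=s['ee_rot'];print(s['tcp_pos'],'tooly',np.degrees(np.arctan2(r[1,1],r[0,1])),s['q'][6])
print(r.T@(np.array([.5077,-.2777,.084])-s['tcp_pos'])*100)
for X in([.5077,-.2777,.106],s['tcp_pos']): print(proj('wrist3.png',X))
E
```

```text
[ 0.50687207 -0.2769913   0.14412578] tooly 8.985776268211973 0.24826043899776468
[-0.07259633  0.06062867  6.01282145]
[321.56248823 269.91739332]
[320.46303851 294.49952974]
```

View pics/wrist3.png

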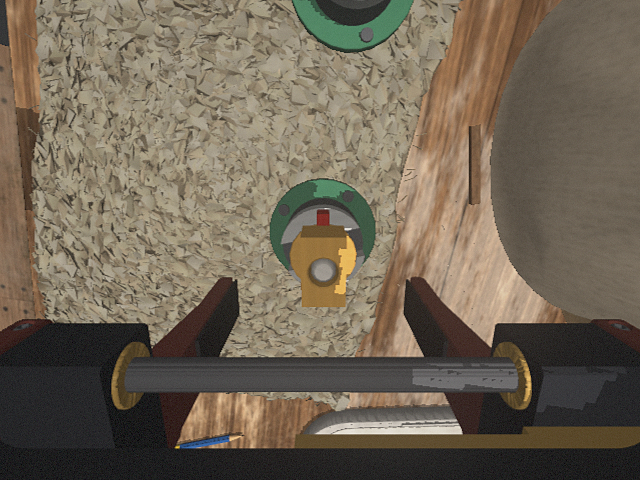

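The hub lies centred between the jaws: spindle at (322,270), predicted (322,270). I'll descend and close gently.

Request:
send_rows(commands=[{"offset": [-0.1,0.1,2],"spin": 0,"gripper": 0},{"offset": [-0.1,0.1,4],"spin": 0,"gripper": 0},{"offset": [-0.1,0.1,6],"spin": 0,"gripper": 0},{"offset": [-0.1,0.1,6],"spin": 0,"gripper": 0},{"offset": [-0.1,0.1,6],"spin": 0,"gripper": 0.5},{"offset": [-0.1,0.1,6],"spin": 0,"gripper": 0.8},{"offset": [-0.1,0.1,6],"spin": 0,"gripper": 0.8},{"offset": [-0.1,0.1,6],"spin": 0,"gripper": 0.8},{"offset": [-0.1,0.1,6],"spin": 0,"gripper": 0.8},{"offset": [-0.1,0.1,6],"spin": 0,"gripper": 0.8}], grip_force=6)

```text
time: 5.5
tcp_pos: [0.5081, -0.2774, 0.0834]
ee_rot: [[-0.158, 0.987, 0.002], [0.987, 0.158, -0.001], [-0.001, 0.002, -1.0]]
force: [-0.5, 0.3, 4.7]
width: 0.0313
```

Request:
send_rows(commands=[{"offset": [0,0,-0.1],"spin": 0,"gripper": 0.9},{"offset": [0,0,-0.2],"spin": 0,"gripper": 0.9},{"offset": [0,0,-0.2],"spin": 0,"gripper": 0.9}])

```text
time: 5.88
tcp_pos: [0.5069, -0.2772, 0.0844]
ee_rot: [[-0.158, 0.987, -0.001], [0.987, 0.158, 0.0], [0.0, -0.0, -1.0]]
force: [-0.3, -0.4, -2.1]
width: 0.0275
```

```bash
python3 - <<'E'
from h import *
s=env.sense();print(s['time'],s['width'],s['force'],s['tcp_pos'])
E
```

```text
5.875 0.027512481903127918 [-0.32878146 -0.4468974  -2.13118421] [ 0.50686534 -0.27718721  0.08441681]
```

Request:
send_rows(commands=[{"offset": [0,0,0],"spin": 8,"gripper": 0.9},{"offset": [0,0,0],"spin": 16,"gripper": 0.9},{"offset": [0,0,0],"spin": 24,"gripper": 0.9},{"offset": [0,0,0],"spin": 32,"gripper": 0.9},{"offset": [0,0,0],"spin": 40,"gripper": 0.9},{"offset": [0,0,0],"spin": 48,"gripper": 0.9},{"offset": [0,0,0],"spin": 56,"gripper": 0.9},{"offset": [0,0,0],"spin": 64,"gripper": 0.9},{"offset": [0,0,0],"spin": 72,"gripper": 0.9},{"offset": [0,0,0],"spin": 78,"gripper": 0.9},{"offset": [0,0,0],"spin": 78,"gripper": 0.9},{"offset": [0,0,0],"spin": 78,"gripper": 0.9}])

```text
time: 7.38
tcp_pos: [0.507, -0.2771, 0.0845]
ee_rot: [[0.932, 0.362, -0.0], [0.362, -0.932, 0.0], [-0.0, -0.0, -1.0]]
force: [-0.0, 0.0, -2.0]
width: 0.028
```

```bash
python3 - <<'E'
from h import *
s=env.sense();r=s['ee_rot'];print(s['time'],s['width'],s['force'],s['tcp_pos'],np.degrees(np.arctan2(r[1,1],r[0,1])))
snap('wrist','wrist4.png')
E
```

```text
7.375 0.02796955511689437 [-0.03186554  0.03177948 -2.04163385] [ 0.50702732 -0.27705519  0.0845114 ] -68.76168519240032
```

View pics/wrist4.png

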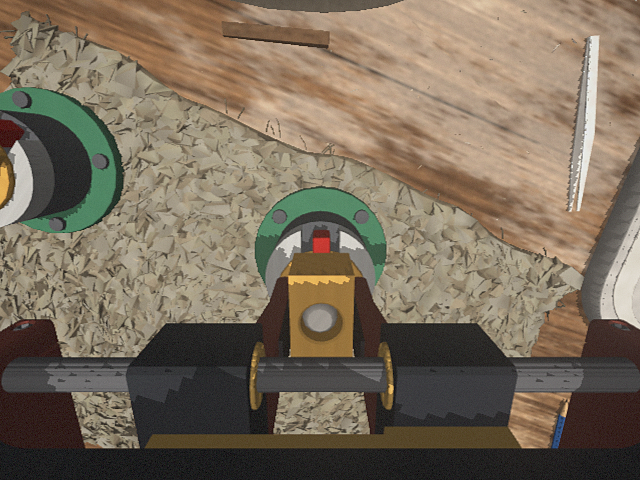

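The tab at (321,243) is centred over the keyway and the washer still hangs in the grip. I'll open a bit so it drops, then open fully.

Request:
send_rows(commands=[{"offset": [0,0,0],"spin": 78,"gripper": 0.6},{"offset": [0,0,0],"spin": 0,"gripper": 0.3},{"offset": [0,0,0],"spin": 0,"gripper": 0},{"offset": [0,0,0],"spin": 0,"gripper": 0},{"offset": [0,0,0],"spin": 0,"gripper": 0}])

```text
time: 8.05
tcp_pos: [0.5071, -0.2773, 0.0847]
ee_rot: [[0.934, 0.358, 0.0], [0.358, -0.934, -0.0], [0.0, 0.0, -1.0]]
force: [0.0, 0.3, -0.5]
width: 0.0717
```

My first row carried a leftover spin of 78, so the tool turned a few degrees while opening and then came back. I'll raise the arm clear and check.

Request:
send_rows(commands=[{"offset": [0,0,0],"spin": 0,"gripper": 0},{"offset": [0,0,0],"spin": 0,"gripper": 0},{"offset": [0,0,-3],"spin": 0,"gripper": 0},{"offset": [0,0,-6],"spin": 0,"gripper": 0},{"offset": [-1,0,-10],"spin": 0,"gripper": 0},{"offset": [-2,0,-14],"spin": 0,"gripper": 0},{"offset": [-2,0,-14],"spin": 0,"gripper": 0},{"offset": [-2,0,-14],"spin": 0,"gripper": 0}])

```text
time: 9.05
tcp_pos: [0.4882, -0.2843, 0.2241]
ee_rot: [[0.933, 0.36, -0.0], [0.36, -0.933, 0.0], [-0.0, -0.0, -1.0]]
force: [0.1, 0.4, -0.7]
width: 0.0882
```

```bash
python3 - <<'E'
from h import *
a=snap('wrist','wrist5.png')['color'][:,:,::-1];b=snap('side','side5.png')['color'][:,:,::-1];c=snap('scene','scene5.png')['color'][:,:,::-1]
u,v=proj('wrist5.png',[.507,-.277,.08]).astype(int);print(u,v)
f=lambda i,u,v,s:cv2.resize(i[max(0,v-s):v+s,u-s:u+s],(390,390),interpolation=cv2.INTER_CUBIC)
cv2.imwrite('pics/crop5.png',np.hstack([f(a,u,v,55),f(b,390,205,45)]))
s=env.sense();print(s['time'],s['tcp_pos'],s['width'],s['force'])
E
```

```text
320 208
9.2 [ 0.48804054 -0.28393108  0.22324375] 0.08800363468029553 [ 0.50256701 -1.22742175 -0.45672831]
```

View pics/crop5.png

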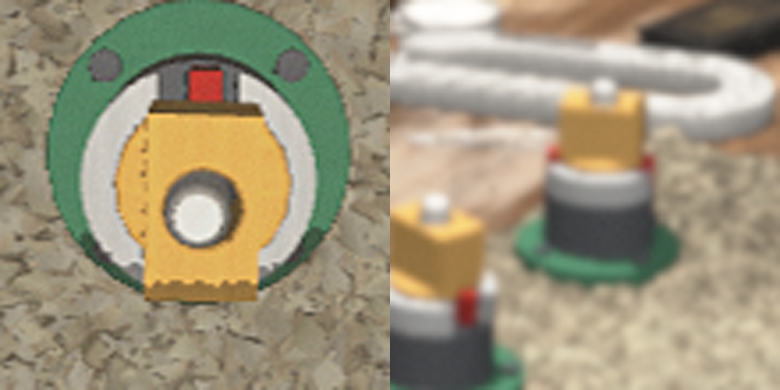

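The left crop shows the tab inside the keyway. The right one shows the spindle protruding above the hub just as on the twin, and the flange down on the shoulder. The washer is home and the gripper is clear.

```bash
python3 -c "
from rig import env; print(env.job_done())"
```

```text
the job is handed in; nothing more can be done
None
```

The job is handed in, and the washer looks fully home on its arbor in the last pictures. I found the one riding high on the far arbor at about (0.507, -0.277), with its tabs about 78° off the keyway. I gripped the hub at 6 N, turned it 78° and let go, and it dropped in.

- **Last checks:** At 9.2 s the red tab sat inside the keyway. The spindle stuck out above the hub just as on the twin, with the flange down on the shoulder. These are checks by eye; I did not measure the height. I never touched the twin; it still looked home in the last side picture, where only part of it was in the crop. The gripper was open and clear, about 0.22 m up.
- **Slip:** The first row of the opening move still carried the 78° spin, so the tool began to turn for 1/8 s while opening, then came back. The last pictures show no harm from it.
- **Small lift:** I commanded a 2 mm rise while gripping, so the washer may have been held slightly off the shoulder during the turn. That is far below the 25 mm limit.
- **Disagreeing measurement:** The first rough positions from the scene and side cameras differed by up to about 2 cm. I used the wrist-camera measurements instead, which agreed to about 2 mm.

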